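Seat the control board in its card frame

TASK

Take the loose control board out of its wooden stand, slide it gently down between the two upright card guides of the frame until it rests on the sprung contacts, then swing both ejector levers upright to their stops so that they press the board fully home. Never force the board, and leave the things standing around undisturbed.

Things in the scene. Friction and masses are not known exactly. Their poses are not given: they have to be found in the camera images.
- board_center (a point): Middle of the loose control board (0.1 to 0.21 kg): grey plate 5 mm thick, 120 wide, 84 tall (lowest 6 mm: 114 wide), aluminium grip bar 12 thick x 64 wide x 24 tall centred on top. Point: 55 mm above the bottom edge, 43 below the bar's centre, 29 below the bare shoulders beside the bar. x normal to the plate, y along its width, z up. Either face may point forward in the frame.
- stand: Fixed dark wooden stand, 60 x 150 x 32 mm; the board starts upright and loose in its slot (7.6 mm wide, along the stand's y), bottom edge 6 mm above the counter. Origin at the centre of its underside, z up.
- rack: Fixed card frame on a steel base plate 130 x 200 x 12 mm. Origin: centre of the plate's underside; x to the rear, y left, z up. The guide frame (guides, contacts, levers) is clamped on the plate, square to it and exact in y and z, but anywhere within 20 mm forward or back along x. That offset is NOT reported: find it by touch or sight. The board must never press on any of it with over 24 N.
- rack_mouth (a point): Middle of the slot's mouth, z = 80 mm in the rack frame (x without the offset). Two white U guides take the board's edges: slot 7.4 mm in x, 124 mm in y; flanges cover |y| 52 to 62 mm. Webs and front (-x) flanges end here (front has a lead-in 4 mm higher); rear flanges rise 28 mm more, so a board 12 mm above here can be moved to the rear against them: it is then 1.2 mm behind slot centre.
- rack_home (a point): Where the board's bottom edge is when home, z = 22 mm in the rack frame (x without the offset). Two sprung contacts meet the bottom edge 4 mm above this, need about 3 N to start moving, then 1.2 N per mm, and stop hard 2 mm below this. A released board rests 4 mm above home until the levers' hooks press its shoulders down.
- rack_axis_left (a point): Pivot axis (along rack x) of the left lever, rack y = +76, z = 109 mm (x without the offset). The 50 mm handle ends in a black cross bar, 12 mm thick, 24 mm long along x, in line with the slot. At joint value v the bar's centre is 50 sin(v - 0.35) mm outward (+y) and 50 cos(v - 0.35) mm above this.
- rack_axis_right (a point): Pivot axis of the right lever, mirrored: rack y = -76, z = 109 mm; outward is -y.
- lever_left (a joint): Left ejector lever, rad: 0 = home at its hard stop (handle up), 1.1 to 1.25 = open as it starts; over 1.0 its hook clears the slot. Stiff, stays where left. Pushing the bar inward and up along its arc takes about 3 to 8 N, most in the last 0.3 rad, where the hook presses the board down. Clear space outside the handle lets shut fingers push it.
- lever_right (a joint): Right ejector lever, the same, mirrored: 0 = home, grows as it swings outward (-y).
- tea_infuser: Bystander: ball tea infuser on a foot, 79 mm tall, loose. Origin under its centre.
- steel_cup_1: Bystander: little steel cup, 88 mm tall, loose. Origin under its centre.
- counter_bell: Bystander: hand bell with a wooden grip, 90 mm tall, loose. Origin under its centre.

How it is judged:
By the outcome, as a careful person would: the job done as asked, in the order asked, and still so for the second after the job is handed in, with the robot touching nothing.
It also fails if it takes over 72 s, if anything falls off the work surface, if the arm or the gripper's body presses on something with over 40 N, if the wrist force passes 120 N, or if a joint passes its speed limit or range.

ROBOT

A 7-joint arm with a two-finger parallel gripper is mounted at the origin on a cart in front of the work surface, level with it; the furniture and walls round the work are solid. World frame = base frame: x ahead of the robot, y to its left, z up, the work surface at z = 0. Lengths are in m, angles in rad, forces in N, time in s.
With the tool pointing down it reaches from about 0.35 to 0.9 m from the base axis. Payload 8.1 kg.
Tool frame: the origin (TCP) lies midway between the tips of the shut fingers; the grasp point (between the pads) lies 19 mm behind it; z points along the fingers, y is the line along which they close (so a half turn about z gives the same grasp; the last joint's range is limited). The gripper opens to 92 mm and grips with 3 to 60 N. Pads are 19 mm wide; open, the fingers measure 130 mm over their backs; the gripper's body (75 mm by 190 mm) begins 47 mm behind the grasp point.
Start: joints at [1.23, 0.434, 0.025, 1.573, -0.012, 1.134, -0.075], TCP at [0.147, -0.607, 0.227] pointing down, gripper open.
Joint ranges: [-2.62, 2.62], [-0.44, 2.09], [-1.27, 1.32], [0.08, 2.57], [-1.32, 4.46], [0.12, 2], [-2.74, 2.74]. Speed limits (rad/s): [2.22, 2.22, 3.01, 3.01, 3.14, 3.14, 3.14].

INTERFACE

Orientations are given as a rotation vector (axis times angle).
In Python, from cell import observe, get_image, camera_model, sign_off, recognise, silhouettes gives the robot as it stands.
- The arm moves only by the tool apply_moves, never from a script. Its argument "motion" is a list of rows, each an object of numbers: "x", "y", "z": the shift along the world's x, y, z in cm; "yaw": the turn about the world's z in degrees; "hand": the opening, from -1 (shut) to 1 (fully open), so that 0 is half open. In form: [{"x": .., "y": .., "z": .., "yaw": .., "hand": ..}, ...]. A call has 1 to 10 rows; each row is the pose to reach, as a shift and turn from the pose commanded when the call began; what a row does not reach only later rows make up. A row lasts 1/8 s, in which the tool goes at most 62.5 mm and 10.7 degrees, less where a joint would pass 70% of its speed; a pose out of reach is approached as far as the arm can. A call with a gripper value outside its range is refused whole. The fingers move at their own pace and stop on an object; "newtons" is the grip in N (left out, the last holds). Time passes only in rows, so rows that repeat a pose let the fingers close. It gives the time, the measured TCP pose, the force, the opening and the grip force at its end, in the units of the state.
- observe(): the state, without advancing time (a new reading comes with each control period).
- get_image(name): name is "scene" or "top" or "wrist"; returns the picture (480x640x3 uint8, blue, green, red); there is no depth.
- camera_model(name): a dict with "camera_matrix" (3x3 intrinsics, pixels), "k1" (the pictures are not rectified: a ray, as slopes to the right and down, at radius r is drawn at 1 + k1 r^2 times it, then the intrinsics apply), "T" (4x4, takes a point from camera to world coordinates). Camera axes: x right, y up, looking along -z (the intrinsics and any distortion apply to the point x, -y, -z); pixel columns grow to the right and rows downward; lengths in m; the calibration is good to about 2 mm. A picture is of the moment at which its call begins: read the wrist's pose just before it. camera_model takes no time and is no camera call; for the wrist camera it gives the pose at the moment of the call.
- sign_off(): hands the job in; it is judged then, once.
Trained networks look in the newest picture that a camera, given by its name, has taken for a name from the list of things; names that differ only in an ending like _2 or _b are one class to them, and where a whole thing is asked for, a point or a joint stands for the part that bears it (a point fixed in the world has none). Each returns a list of dicts, best first, with "p" (0 to 1); they miss things now and then, are a little off and sometimes report something else, mostly with a low value. They report only what shows in the picture. A call takes as long as a camera call.
- recognise(query, camera): "rect" ([left, top, right, bottom] in pixels, round what is visible of it).
- silhouettes(query, camera): "mask" (480x640 bool, what is visible of it) and "rect" ([left, top, right, bottom] in pixels, round what is visible of it).
The state is a dict: "clock": time; "joints": joint angles; "dq": joint speeds; "joint_efforts": joint torques, N m; "position": TCP position; "ee_rot": TCP orientation; "force": force on the tool from outside, world axes, zero at the start; "ft_torque": the same for the moment, N m; "width": opening from 0.0 (shut) to 1.0 (fully open); "gripper_force": force on a finger pad.
Only numpy, scipy, OpenCV 4.12 (cv2) and the standard library are available. Lean on these libraries where they do the work, as an engineer would, in place of code of your own. Each camera call takes 0.05 s, during which the arm holds its last target. There are 200 camera calls.

## Working session

There is one attempt and no reset: what is moved stays moved. The work goes in short steps, Python scripts to look and compute and a tool call to move; the robot and the scene stay as the last step left them, time stands still between calls to the robot, and variables do not carry over. Pictures are saved under pics/ and viewed, at most 10 in all, crops included, and the job is handed in when it is done.

Besides the shell and the picture viewer there is one more tool, called after ">>>" by a JSON object that holds its "name" and its "arguments", one argument or row to a line. apply_moves: Moves the arm, as the interface text tells. Its arguments: {"type":"object","properties":{"motion":{"type":"array","items":{"type":"object","properties":{"x":{"type":"number"},"y":{"type":"number"},"z":{"type":"number"},"yaw":{"type":"number"},"hand":{"type":"number"}}}},"newtons":{"type":"number"}},"required":["motion"]}

```bash
mkdir -p pics; ls; cat > h.py <<'E'
import numpy as np, cv2
from cell import *
def ray(cam,u,v,m=None):
    m=m or camera_model(cam); K=np.array(m["camera_matrix"]); T=np.array(m["T"])
    d=np.array([(u-K[0,2])/K[0,0],(v-K[1,2])/K[1,1]]); s=d.copy()
    for _ in range(20): s=d/(1+m["k1"]*(s@s))
    return T[:3,3], T[:3,:3]@np.array([s[0],-s[1],-1])
def atz(cam,u,v,z,m=None):
    o,d=ray(cam,u,v,m); return o+d*(z-o[2])/d[2]
def proj(cam,P,m=None):
    m=m or camera_model(cam); K=np.array(m["camera_matrix"]); T=np.array(m["T"])
    p=(np.atleast_2d(P)-T[:3,3])@T[:3,:3]; s=np.c_[p[:,0]/-p[:,2],-p[:,1]/-p[:,2]]
    s=s*(1+m["k1"]*(s**2).sum(1))[:,None]
    return s*[K[0,0],K[1,1]]+[K[0,2],K[1,2]]
E
python3 - <<'E'
from h import *
for c in ("scene","top"):
    cv2.imwrite(f"pics/{c}0.png",get_image(c))
    m=camera_model(c); print(c,np.round(m["camera_matrix"],1).tolist(),m["k1"],np.round(m["T"],3).tolist())
    for q in ("board_center","stand","rack","lever_left","lever_right","tea_infuser","steel_cup_1","counter_bell"):
        print(q,[(round(r["p"],2),np.round(r["rect"]).tolist()) for r in recognise(q,c)[:3]])
s=observe(); print({k:np.round(v,3).tolist() for k,v in s.items()})
E
```

```text
pics
scene [[501.7, 0.0, 320.2], [0.0, 501.7, 242.3], [0.0, 0.0, 1.0]] -0.0035182666454024905 [[-0.897, 0.216, -0.385, 0.21], [-0.441, -0.445, 0.779, 0.876], [-0.003, 0.869, 0.495, 0.644], [0.0, 0.0, 0.0, 1.0]]
board_center [(0.74, [305.0, 262.0, 335.0, 320.0]), (0.31, [366.0, 178.0, 449.0, 269.0])]
stand [(0.88, [297.0, 290.0, 352.0, 342.0])]
rack [(0.67, [362.0, 182.0, 450.0, 273.0])]
lever_left [(0.59, [363.0, 179.0, 451.0, 273.0]), (0.53, [385.0, 214.0, 402.0, 229.0]), (0.2, [304.0, 263.0, 332.0, 322.0])]
lever_right [(0.68, [306.0, 262.0, 334.0, 323.0]), (0.44, [435.0, 185.0, 448.0, 204.0])]
tea_infuser [(0.95, [281.0, 240.0, 304.0, 274.0])]
steel_cup_1 [(0.6, [302.0, 218.0, 322.0, 259.0])]
counter_bell [(0.98, [236.0, 269.0, 265.0, 310.0]), (0.44, [386.0, 213.0, 404.0, 228.0])]
top [[623.7, 0.0, 318.5], [0.0, 623.7, 247.0], [0.0, 0.0, 1.0]] -0.04295213852617981 [[-0.012, 0.991, -0.13, 0.464], [-1.0, -0.012, 0.003, 0.013], [0.001, 0.13, 0.991, 1.218], [0.0, 0.0, 0.0, 1.0]]
board_center [(0.55, [217.0, 264.0, 282.0, 273.0]), (0.35, [474.0, 324.0, 511.0, 338.0])]
stand [(0.57, [213.0, 252.0, 292.0, 287.0])]
rack [(0.8, [372.0, 263.0, 509.0, 351.0])]
lever_left [(0.54, [369.0, 296.0, 402.0, 311.0])]
lever_right [(0.78, [475.0, 320.0, 512.0, 338.0])]
tea_infuser [(0.66, [303.0, 186.0, 329.0, 206.0])]
steel_cup_1 [(0.7, [347.0, 188.0, 374.0, 218.0]), (0.48, [373.0, 265.0, 507.0, 352.0])]
counter_bell [(0.79, [228.0, 180.0, 254.0, 209.0]), (0.41, [373.0, 267.0, 508.0, 349.0])]
{'clock': 0.9, 'joints': [1.23, 0.435, 0.025, 1.573, -0.012, 1.134, -0.075], 'dq': [-0.0, 0.0, 0.001, -0.001, -0.002, -0.002, -0.001], 'joint_efforts': [-0.0, -66.764, 0.984, -31.48, -0.061, 0.033, -0.0], 'position': [0.147, -0.607, 0.227], 'ee_rot': [3.119, 0.373, -0.0], 'force': [-0.452, 0.19, 0.554], 'ft_torque': [-0.014, -0.012, 0.015], 'gripper_force': 0.0, 'width': 0.998}
```

View pics/top0.png

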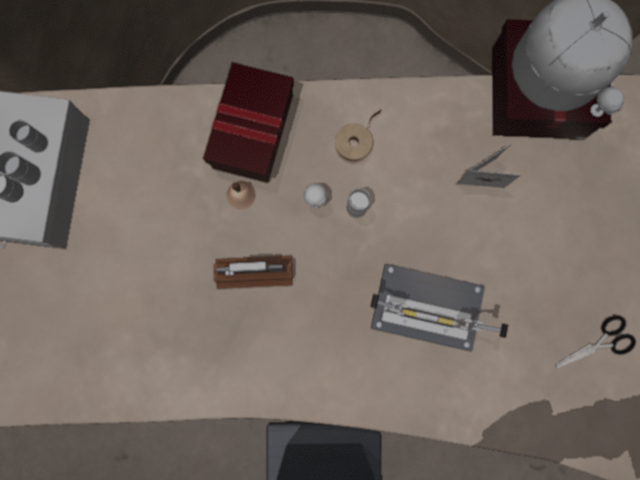

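View pics/scene0.png

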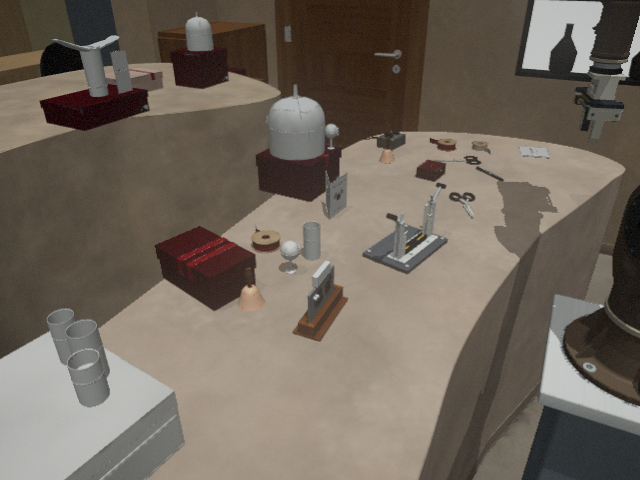

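The top view shows the stand and board around (255,270) and the rack plate with corners near (387,264), (484,285), (473,350) and (371,329). Its levers are at (375,300) and (503,330). The bystanders are behind the stand, along y≈190–200 px.

```bash
python3 - <<'E'
from h import *
m=camera_model("top")
f=lambda u,v,z:np.round(atz("top",u,v,z,m)[:2]*1000,1).tolist()
r=silhouettes("stand","top"); 
for q in ("stand","rack","board_center"):
    r=silhouettes(q,"top")
    for k in r[:1]:
        b=cv2.minAreaRect(np.argwhere(k["mask"])[:,::-1].astype(np.float32)); print(q,k["p"],np.round(b[0],1),np.round(b[1],1),b[2],[f(u,v,{"stand":.032,"rack":.012,"board_center":.116}[q]) for u,v in cv2.boxPoints(b)])
print("plate corners",[f(u,v,.012) for u,v in [(387,264),(484,285),(473,350),(371,329)]])
print("bar",f(248,267,.116),"levers",f(375,300,.144),f(503,330,.144))
for n,u,v in (("infuser",316,194),("cup",359,202),("bell",240,193)): print(n,f(u,v,.08))
E
```

```text
stand 0.97 [253.2 271.7] [30.6 78.9] 88.23760986328125 [[601.3, 211.9], [604.2, 60.7], [545.5, 59.3], [542.6, 209.6]]
rack 0.84 [440.1 309.4] [139.6  67.7] 12.875000953674316 [[466.4, -76.5], [593.4, -108.5], [529.4, -371.8], [403.5, -336.3]]
board_center 0.71 [250.  267.8] [11.3 66. ] 88.66777801513672 [[582.0, 191.5], [583.4, 74.1], [563.2, 73.7], [561.8, 190.9]]
plate corners [[587.1, -122.7], [543.8, -310.4], [419.3, -283.7], [462.0, -88.8]]
bar [574.0, 136.0] levers [511.6, -85.6] [457.3, -304.4]
infuser [712.7, 13.7]
cup [696.6, -66.0]
bell [716.3, 155.4]
```

>>> {"name": "apply_moves", "arguments": {
  "motion": [
    {"x":35,"y":40.7,"z":10,"yaw":64},
    {"x":35,"y":40.7,"z":10,"yaw":64},
    {"x":35,"y":40.7,"z":10,"yaw":64},
    {"x":35,"y":40.7,"z":10,"yaw":64},
    {"x":35,"y":40.7,"z":10,"yaw":64},
    {"x":35,"y":40.7,"z":10,"yaw":64},
    {"x":35,"y":40.7,"z":10,"yaw":64},
    {"x":35,"y":40.7,"z":10,"yaw":64},
    {"x":35,"y":40.7,"z":10,"yaw":64},
    {"x":35,"y":40.7,"z":10,"yaw":64}
  ]
}}

```text
schema error: expected keys x, y, z, yaw, hand
```

>>> {"name": "apply_moves", "arguments": {
  "motion": [
    {"x":0,"y":0,"z":0,"yaw":0},
    {"x":0,"y":0,"z":0,"yaw":0},
    {"x":0,"y":0,"z":0,"yaw":0}
  ]
}}

```text
schema error: expected keys x, y, z, yaw, hand
```

```bash
python3 - <<'E'
from h import *
m=camera_model("wrist"); cv2.imwrite("pics/w1.png",get_image("wrist"))
print(np.round(m["T"],3).tolist(),np.round(m["camera_matrix"],1).tolist(),m["k1"])
import json; json.dump({k:np.array(v).tolist() for k,v in m.items()},open("w1.json","w"))
s=observe(); print(s["clock"],np.round(s["position"],4),np.round(s["ee_rot"],3),np.round(s["joints"],2))
for q in ("rack","lever_left","lever_right","board_center"): print(q,[(round(r["p"],2),np.round(r["rect"]).tolist()) for r in recognise(q,"wrist")[:3]])
E
```

```text
[[0.234, 0.93, 0.284, 0.224], [-0.972, 0.224, 0.069, -0.587], [0.0, -0.292, 0.956, 0.385], [0.0, 0.0, 0.0, 1.0]] [[353.7, 0.0, 316.8], [0.0, 353.7, 233.4], [0.0, 0.0, 1.0]] -0.011810237841641778
1.15 [ 0.1472 -0.6074  0.2267] [ 3.119  0.373 -0.   ] [ 1.23  0.43  0.02  1.57 -0.01  1.13 -0.08]
rack []
lever_left []
lever_right []
board_center []
```

View pics/w1.png

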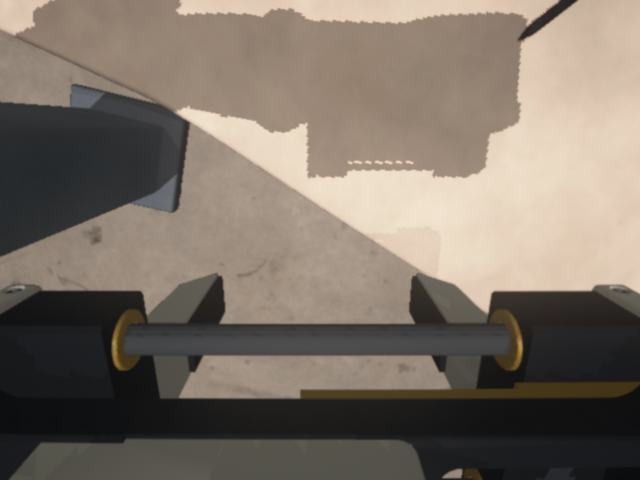

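The wrist view shows only the fingers and the counter, since the move was refused. Every row needs all five keys.

>>> {"name": "apply_moves", "arguments": {
  "motion": [
    {"x":34.5,"y":35,"z":10,"yaw":64,"hand":1},
    {"x":34.5,"y":35,"z":10,"yaw":64,"hand":1},
    {"x":34.5,"y":35,"z":10,"yaw":64,"hand":1},
    {"x":34.5,"y":35,"z":10,"yaw":64,"hand":1},
    {"x":34.5,"y":35,"z":10,"yaw":64,"hand":1},
    {"x":34.5,"y":35,"z":10,"yaw":64,"hand":1},
    {"x":34.5,"y":35,"z":10,"yaw":64,"hand":1},
    {"x":34.5,"y":35,"z":10,"yaw":64,"hand":1},
    {"x":34.5,"y":35,"z":10,"yaw":64,"hand":1},
    {"x":34.5,"y":35,"z":10,"yaw":64,"hand":1}
  ]
}}

```text
clock: 2.6
position: [0.492, -0.2576, 0.3266]
ee_rot: [-2.447, -1.97, 0.001]
force: [-0.1, -1.0, 1.0]
width: 0.997
gripper_force: 0.0
```

```bash
cat > look.py <<'E'
import sys,json
from h import *
n=sys.argv[1]
m=camera_model("wrist"); cv2.imwrite(f"pics/{n}.png",get_image("wrist"))
json.dump({k:np.array(v).tolist() for k,v in m.items()},open(n+".json","w"))
s=observe(); print(s["clock"],np.round(s["position"],4),np.round(s["ee_rot"],3),np.round(s["joints"],2),np.abs(s["dq"]).max())
for q in sys.argv[2:]: print(q,[(round(r["p"],2),np.round(r["rect"]).tolist()) for r in recognise(q,"wrist")[:3]])
E
python3 look.py w2 rack lever_left lever_right
```

```text
2.65 [ 0.4914 -0.2585  0.3264] [-2.449e+00 -1.967e+00  2.000e-03] [ 0.69  0.29 -0.4   1.56  0.11  1.32  0.06] 0.017185942322148432
rack [(0.96, [265.0, 2.0, 370.0, 267.0])]
lever_left [(0.64, [278.0, 2.0, 306.0, 78.0])]
lever_right [(0.6, [282.0, 212.0, 303.0, 264.0])]
```

View pics/w2.png

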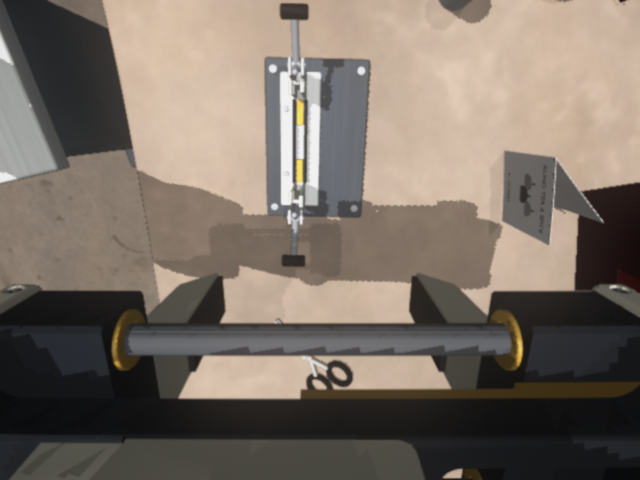

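The wrist view shows the rack plate with corners (265,57), (370,60), (361,217) and (268,216). The contacts and slot run along u≈298, and the lever bars are at (294,12) on the left and (293,260) on the right. I'll fit the plate pose and the slot offset.

```bash
cat > fit.py <<'E'
import json
from h import *
from scipy.optimize import least_squares
m=json.load(open("w2.json")); g=cv2.imread("pics/w2.png")
gray=cv2.cvtColor(g,cv2.COLOR_BGR2GRAY)
c=np.array([(265,57),(370,60),(361,217),(268,216)],np.float32)
c=cv2.cornerSubPix(gray,c.reshape(-1,1,2),(4,4),(-1,-1),(3,30,.01)).reshape(-1,2); print(c)
loc=np.array([(-65,100),(65,100),(65,-100),(-65,-100)])/1000
w=np.array([atz("wrist",u,v,.012,m)[:2] for u,v in c]); print(np.round(w,4).tolist())
def T(p,l): C,S=np.cos(p[2]),np.sin(p[2]); return l@np.array([[C,S],[-S,C]])+p[:2]
r=least_squares(lambda p:(T(p,loc)-w).ravel(),[.5,-.2,-.2]); p=r.x
print("rack",np.round(p[:2],4),np.degrees(p[2]),"res mm",np.round(r.fun*1000,1))
inv=lambda q:(q-p[:2])@np.array([[np.cos(p[2]),-np.sin(p[2])],[np.sin(p[2]),np.cos(p[2])]])
b,gg,rr=[g[...,i].astype(int) for i in range(3)]
yel=((rr-b)>90)&(gg>110); yel[:,:270]=0; yel[:,330:]=0; yel[:60]=0; yel[220:]=0
n,l,st,ce=cv2.connectedComponentsWithStats(yel.astype(np.uint8))
for i in range(1,n):
    if st[i,4]>15: print("yellow",st[i],np.round(ce[i],1),np.round(inv(atz("wrist",*ce[i],.026,m)[:2])*1000,1))
dk=(gray<60)&(np.indices(gray.shape)[1]>275)&(np.indices(gray.shape)[1]<312)
for a,e in ((0,25),(250,270)):
    q=np.argwhere(dk[a:e]); ct=q.mean(0)[::-1]+[0,a]
    for z in (.140,.146,.150): print("bar",np.round(ct,1),z,np.round(inv(atz("wrist",*ct,z,m)[:2])*1000,1))
# silver contact strip z22-26 and guides
E
python3 fit.py
```

```text
[[264.62207   56.909798]
 [369.17084   59.319668]
 [360.00662  216.91336 ]
 [266.97708  213.41934 ]]
[[0.4634, -0.0872], [0.5873, -0.1172], [0.5405, -0.3099], [0.4164, -0.2776]]
rack [ 0.5019 -0.198 ] -13.867052484558224 res mm [-0.7  1.9  1.7  0.8  0.5 -0.7 -1.6 -1.9]
yellow [297 100   6  25 146] [299.4 112.2] [-20.1  35. ]
yellow [296 160   7  22 137] [299.2 170.5] [-19.6 -36.3]
bar [294.4  12.4] 0.14 [-19.9 112.9]
bar [294.4  12.4] 0.146 [-19.6 111.2]
bar [294.4  12.4] 0.15 [-19.3 110.2]
bar [292.6 260.2] 0.14 [ -20.3 -115.5]
bar [292.6 260.2] 0.146 [ -19.9 -113.1]
bar [292.6 260.2] 0.15 [ -19.6 -111.6]
```

The slot sits about 19.8 mm forward of the plate centre, with the rack at (0.502,-0.198) and yaw −13.9°. Next I'll look at the board close up.

>>> {"name": "apply_moves", "arguments": {
  "motion": [
    {"x":8,"y":33.5,"z":-3,"yaw":12.5,"hand":1},
    {"x":8,"y":33.5,"z":-3,"yaw":12.5,"hand":1},
    {"x":8,"y":33.5,"z":-3,"yaw":12.5,"hand":1},
    {"x":8,"y":33.5,"z":-3,"yaw":12.5,"hand":1},
    {"x":8,"y":33.5,"z":-3,"yaw":12.5,"hand":1},
    {"x":8,"y":33.5,"z":-3,"yaw":12.5,"hand":1},
    {"x":8,"y":33.5,"z":-3,"yaw":12.5,"hand":1},
    {"x":8,"y":33.5,"z":-3,"yaw":12.5,"hand":1}
  ]
}}

```text
clock: 3.8
position: [0.5722, 0.0758, 0.2966]
ee_rot: [2.221, 2.221, -0.002]
force: [0.0, -1.3, 0.3]
width: 0.997
gripper_force: 0.0
```

```bash
python3 look.py w3 stand board_center
```

```text
3.85 [0.5723 0.0754 0.2967] [ 2.222e+00  2.220e+00 -1.000e-03] [ 0.19  0.37 -0.57  1.55  0.21  1.28 -0.41] 0.007744268082636328
stand [(0.73, [293.0, 73.0, 342.0, 203.0]), (0.51, [423.0, 89.0, 484.0, 142.0])]
board_center [(0.71, [305.0, 80.0, 330.0, 204.0])]
```

View pics/w3.png

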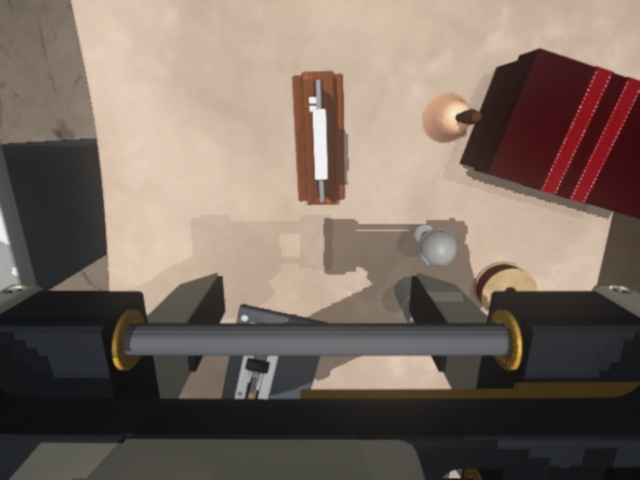

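The picture shows the board in the stand. The white bar spans (314–327, 109–179), and the grey shoulder ends are at about (319,80) and (321,203).

```bash
python3 - <<'E'
import json
from h import *
m=json.load(open("w3.json")); g=cv2.imread("pics/w3.png")
w=(g.min(2)>215); w[:,:300]=0; w[:,340:]=0; w[:60]=0; w[210:]=0
n,l,st,ce=cv2.connectedComponentsWithStats(w.astype(np.uint8))
i=1+np.argmax(st[1:,4]); M=cv2.morphologyEx((l==i).astype(np.uint8),cv2.MORPH_OPEN,np.ones((9,5),np.uint8))
b=cv2.minAreaRect(np.argwhere(M)[:,::-1].astype(np.float32)); print(b)
P=np.array([atz("wrist",u,v,.116,m)[:2] for u,v in cv2.boxPoints(b)]); print(np.round(P,4).tolist(),"centre",np.round(P.mean(0),4))
e=[atz("wrist",u,v,.09,m)[:2] for u,v in ((319,80),(321.5,203))]; d=e[0]-e[1]
print("plate ends",np.round(e,4).tolist(),np.round((e[0]+e[1])/2,4),"normal yaw",np.degrees(np.arctan2(-d[0],d[1])))
E
```

```text
((319.86083984375, 143.989990234375), (68.27921295166016, 11.55109977722168), 88.40885925292969)
[[0.5683, 0.1696], [0.5788, 0.1699], [0.5809, 0.108], [0.5699, 0.1077]] centre [0.5745 0.1388]
plate ends [[0.5738, 0.1978], [0.5765, 0.078]] [0.5751 0.1379] normal yaw 1.3117052730270164
```

>>> {"name": "apply_moves", "arguments": {
  "motion": [
    {"x":0.24,"y":6.25,"z":-5,"yaw":1.4,"hand":1},
    {"x":0.24,"y":6.25,"z":-10,"yaw":1.4,"hand":1},
    {"x":0.24,"y":6.25,"z":-15,"yaw":1.4,"hand":0.3},
    {"x":0.24,"y":6.25,"z":-19,"yaw":1.4,"hand":0},
    {"x":0.24,"y":6.25,"z":-20.9,"yaw":1.4,"hand":-0.3},
    {"x":0.24,"y":6.25,"z":-20.9,"yaw":1.4,"hand":-0.4},
    {"x":0.24,"y":6.25,"z":-20.9,"yaw":1.4,"hand":-0.5},
    {"x":0.24,"y":6.25,"z":-20.9,"yaw":1.4,"hand":-0.5}
  ],
  "newtons": 20
}}

```text
clock: 4.95
position: [0.5756, 0.1404, 0.0894]
ee_rot: [2.191, 2.249, 0.004]
force: [1.1, 0.4, 0.5]
width: 0.399
gripper_force: 0.0
```

```bash
python3 look.py w4; python3 -c "
import cv2;g=cv2.imread('pics/w4.png');cv2.imwrite('pics/w4c.png',cv2.resize(g[0:420,150:490],None,fx=1.4,fy=1.4))"
```

```text
5.0 [0.5755 0.1403 0.0891] [2.191 2.249 0.003] [ 0.03  0.59 -0.52  1.77  0.37  0.88 -0.63] 0.008279205213381874
```

View pics/w4c.png

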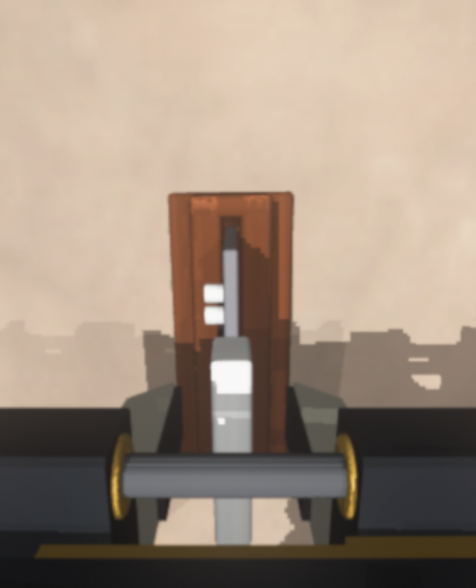

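The crop shows the bar centred between the fingers, with the bar's near end at about v=258 and the shoulder end at about v=178 (original pixels). I'll close and lift, then measure the board's y offset in the grip.

>>> {"name": "apply_moves", "arguments": {
  "motion": [
    {"x":0,"y":0,"z":0,"yaw":0,"hand":-1},
    {"x":0,"y":0,"z":0,"yaw":0,"hand":-1},
    {"x":0,"y":0,"z":0,"yaw":0,"hand":-1},
    {"x":0,"y":0,"z":0,"yaw":0,"hand":-1},
    {"x":0,"y":0,"z":0,"yaw":0,"hand":-1}
  ],
  "newtons": 25
}}

```text
clock: 5.62
position: [0.5748, 0.1401, 0.088]
ee_rot: [2.192, 2.25, 0.001]
force: [0.2, -0.3, 5.3]
width: 0.127
gripper_force: 25.0
```

```bash
python3 - <<'E'
import json
from h import *
m=json.load(open("w4.json")); s=observe()
for n,u,v,z in (("bartop+y end",316,258,.116),("bar low end",316,241,.092),("shoulder end",315,178,.09)): print(n,np.round(atz("wrist",u,v,z,m),4))
print({k:np.round(s[k],3).tolist() for k in ("position","ee_rot","force","width","gripper_force")})
E
```

```text
bartop+y end [0.5739 0.1704 0.116 ]
bar low end [0.5739 0.1696 0.092 ]
shoulder end [0.5728 0.1985 0.09  ]
{'position': [0.575, 0.14, 0.088], 'ee_rot': [2.192, 2.25, 0.001], 'force': [0.217, -0.262, 5.338], 'width': 0.127, 'gripper_force': 24.982}
```

>>> {"name": "apply_moves", "arguments": {
  "motion": [
    {"x":0,"y":0,"z":0.5,"yaw":0,"hand":-1},
    {"x":0,"y":0,"z":1.5,"yaw":0,"hand":-1},
    {"x":0,"y":0,"z":3,"yaw":0,"hand":-1},
    {"x":0,"y":0,"z":6,"yaw":0,"hand":-1},
    {"x":0,"y":0,"z":10,"yaw":0,"hand":-1},
    {"x":0,"y":0,"z":14,"yaw":0,"hand":-1},
    {"x":0,"y":0,"z":17,"yaw":0,"hand":-1},
    {"x":0,"y":0,"z":17,"yaw":0,"hand":-1},
    {"x":0,"y":0,"z":17,"yaw":0,"hand":-1}
  ]
}}

```text
clock: 6.75
position: [0.574, 0.1398, 0.2572]
ee_rot: [-2.191, -2.251, 0.002]
force: [0.2, 0.1, -1.1]
width: 0.13
gripper_force: 25.0
```

```bash
python3 look.py w5; python3 -c "
import cv2;g=cv2.imread('pics/w5.png');cv2.imwrite('pics/w5c.png',cv2.resize(g[0:420,150:490],None,fx=1.4,fy=1.4))"
```

```text
6.8 [0.5738 0.1397 0.2567] [-2.191 -2.25   0.003] [ 0.08  0.42 -0.58  1.58  0.24  1.22 -0.52] 0.009218092978193015
```

View pics/w5c.png

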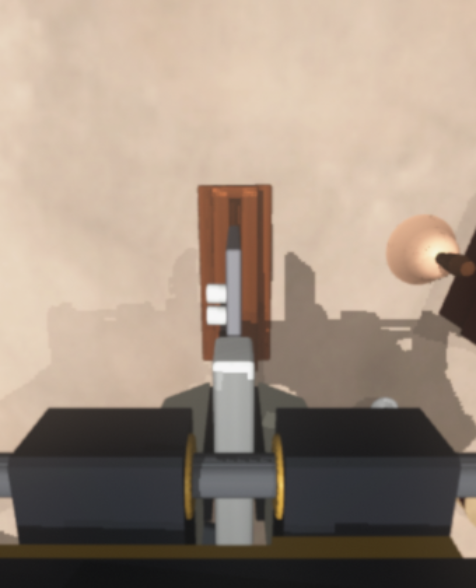

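The board is held square and sits as it did before the lift. I'll carry it to the rack, slightly forward of the slot.

>>> {"name": "apply_moves", "arguments": {
  "motion": [
    {"x":-1.5,"y":-5,"z":0,"yaw":-2.5,"hand":-1},
    {"x":-3,"y":-10.5,"z":0,"yaw":-5,"hand":-1},
    {"x":-4.6,"y":-16,"z":0,"yaw":-7.5,"hand":-1},
    {"x":-6.2,"y":-21.5,"z":0,"yaw":-10,"hand":-1},
    {"x":-7.7,"y":-27,"z":0,"yaw":-12.5,"hand":-1},
    {"x":-9,"y":-31,"z":0,"yaw":-14.5,"hand":-1},
    {"x":-9.6,"y":-33,"z":0,"yaw":-15.4,"hand":-1},
    {"x":-9.6,"y":-33,"z":0,"yaw":-15.4,"hand":-1},
    {"x":-9.6,"y":-33,"z":0,"yaw":-15.4,"hand":-1},
    {"x":-9.6,"y":-33,"z":0,"yaw":-15.4,"hand":-1}
  ]
}}

```text
clock: 8.05
position: [0.4792, -0.1881, 0.2577]
ee_rot: [-2.47, -1.94, -0.001]
force: [-0.2, 0.2, -2.0]
width: 0.129
gripper_force: 25.0
```

```bash
cat > st.py <<'E'
from h import *
s=observe(); p=np.array(s["position"]); r=s["ee_rot"]
th=np.degrees(2*np.arctan2(r[1],r[0]))-90; th=(th+90)%180-90
a=np.radians(-13.87); X=np.array([np.cos(a),np.sin(a)]); Y=np.array([-X[1],X[0]]); d=(p[:2]-[.5019,-.198])*1000
f=np.array(s["force"])
print(f"t {s['clock']:.2f} rackx {d@X:.2f} racky {d@Y:.2f} bottom {p[2]*1000-82:.2f} yaw {th:.2f} tilt {r[2]:.4f} F rack {f[:2]@X:.1f} {f[:2]@Y:.1f} {f[2]:.1f} tq",np.round(s["ft_torque"],2),"w",round(s["width"],3),round(s["gripper_force"],1))
E
python3 st.py; python3 look.py w6
```

```text
t 8.05 rackx -24.41 racky 4.13 bottom 175.68 yaw -13.71 tilt -0.0008 F rack -0.2 0.2 -2.0 tq [ 0.02 -0.08 -0.06] w 0.129 25.0
8.1 [ 0.4791 -0.1884  0.2577] [-2.471e+00 -1.940e+00 -1.000e-03] [ 0.62  0.27 -0.44  1.76  0.12  1.14 -0.09] 0.006044372955924362
```

View pics/w6.png

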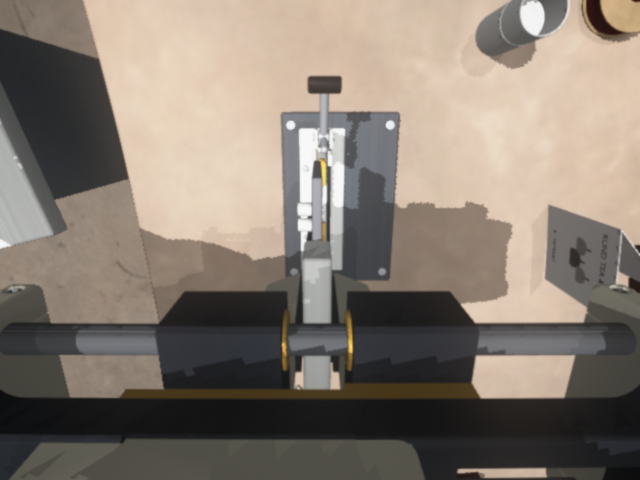

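The board edge (u≈317) is over the front half of the slot, about 5 mm forward as intended. I'll lower to just above the rear flanges while correcting y, and re-measure the plate from this picture.

>>> {"name": "apply_moves", "arguments": {
  "motion": [
    {"x":-0.1,"y":-0.25,"z":-2,"yaw":-0.15,"hand":-1},
    {"x":-0.1,"y":-0.25,"z":-4,"yaw":-0.15,"hand":-1},
    {"x":-0.1,"y":-0.25,"z":-5.5,"yaw":-0.15,"hand":-1},
    {"x":-0.1,"y":-0.25,"z":-5.8,"yaw":-0.15,"hand":-1},
    {"x":-0.1,"y":-0.25,"z":-5.8,"yaw":-0.15,"hand":-1},
    {"x":-0.1,"y":-0.25,"z":-5.8,"yaw":-0.15,"hand":-1}
  ]
}}

```text
clock: 8.85
position: [0.4781, -0.1925, 0.2004]
ee_rot: [2.475, 1.933, 0.001]
force: [0.3, 0.2, -1.7]
width: 0.128
gripper_force: 25.0
```

```bash
python3 st.py; python3 look.py w7; python3 - <<'E'
import json
from h import *
p=np.array([.5019,-.198,np.radians(-13.867)])
inv=lambda q:(q-p[:2])@np.array([[np.cos(p[2]),-np.sin(p[2])],[np.sin(p[2]),np.cos(p[2])]])
m=json.load(open("w6.json")); gray=cv2.imread("pics/w6.png",0)
c=np.array([(282,113),(399,113),(389,279)],np.float32)
c=cv2.cornerSubPix(gray,c.reshape(-1,1,2),(4,4),(-1,-1),(3,30,.01)).reshape(-1,2)
for q in c: print(np.round(q,1),np.round(inv(atz("wrist",*q,.012,m)[:2])*1000,1))
print("bar",np.round(inv(atz("wrist",324,84.5,.146,m)[:2])*1000,1))
E
python3 -c "
import cv2;g=cv2.imread('pics/w7.png');cv2.imwrite('pics/w7c.png',cv2.resize(g[60:300,200:460],None,fx=2.4,fy=2.4))"
```

```text
t 8.85 rackx -24.42 racky -0.33 bottom 118.45 yaw -14.02 tilt 0.0010 F rack 0.2 0.3 -1.7 tq [ 0.   -0.09 -0.03] w 0.128 25.0
8.9 [ 0.478  -0.1925  0.2004] [2.475e+00 1.933e+00 1.000e-03] [ 0.62  0.32 -0.43  1.85  0.16  1.01 -0.12] 0.0033298541884291964
[281.1 112. ] [-64.2  98.6]
[398.5 111.7] [63.1 99.2]
[388.2 279.7] [ 63.9 -99.1]
bar [-20.4 112.5]
```

View pics/w7c.png

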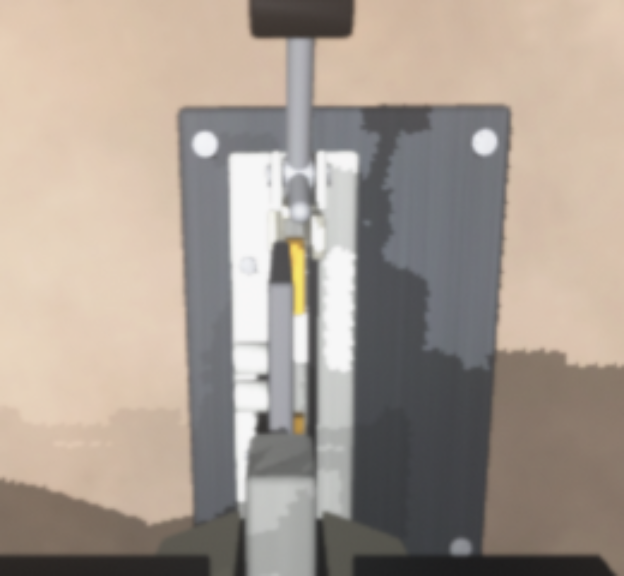

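The board is about 4.5 mm in front of the slot line and parallel to it. Next I'll correct y and lower to 12 mm above the mouth.

>>> {"name": "apply_moves", "arguments": {
  "motion": [
    {"x":0.05,"y":0.2,"z":-0.6,"yaw":0.1,"hand":-1},
    {"x":0.05,"y":0.2,"z":-1.4,"yaw":0.1,"hand":-1},
    {"x":0.05,"y":0.2,"z":-2.2,"yaw":0.1,"hand":-1},
    {"x":0.05,"y":0.2,"z":-2.6,"yaw":0.1,"hand":-1},
    {"x":0.05,"y":0.2,"z":-2.6,"yaw":0.1,"hand":-1},
    {"x":0.05,"y":0.2,"z":-2.6,"yaw":0.1,"hand":-1}
  ]
}}

```text
clock: 9.65
position: [0.4783, -0.1905, 0.1739]
ee_rot: [2.474, 1.936, 0.0]
force: [-0.4, 0.6, -2.1]
width: 0.133
gripper_force: 25.0
```

```bash
python3 st.py
```

```text
t 9.65 rackx -24.76 racky 1.66 bottom 91.89 yaw -13.93 tilt 0.0003 F rack -0.5 0.5 -2.1 tq [-0.04 -0.05 -0.03] w 0.133 25.0
```

>>> {"name": "apply_moves", "arguments": {
  "motion": [
    {"x":0.1,"y":-0.02,"z":0,"yaw":0,"hand":-1},
    {"x":0.19,"y":-0.05,"z":0,"yaw":0,"hand":-1},
    {"x":0.29,"y":-0.07,"z":0,"yaw":0,"hand":-1},
    {"x":0.39,"y":-0.1,"z":0,"yaw":0,"hand":-1},
    {"x":0.44,"y":-0.11,"z":0,"yaw":0,"hand":-1},
    {"x":0.44,"y":-0.11,"z":0,"yaw":0,"hand":-1},
    {"x":0.44,"y":-0.11,"z":0,"yaw":0,"hand":-1}
  ]
}}

```text
clock: 10.52
position: [0.4825, -0.1915, 0.1737]
ee_rot: [-2.474, -1.936, 0.0]
force: [0.7, -0.4, -2.0]
width: 0.132
gripper_force: 25.0
```

```bash
python3 st.py
```

```text
t 10.53 rackx -20.44 racky 1.65 bottom 91.72 yaw -13.93 tilt 0.0001 F rack 0.8 -0.2 -2.0 tq [-0.02 -0.12 -0.  ] w 0.132 25.0
```

>>> {"name": "apply_moves", "arguments": {
  "motion": [
    {"x":0.05,"y":-0.01,"z":0,"yaw":0,"hand":-1},
    {"x":0.1,"y":-0.02,"z":0,"yaw":0,"hand":-1},
    {"x":0.15,"y":-0.04,"z":0,"yaw":0,"hand":-1},
    {"x":0.15,"y":-0.04,"z":0,"yaw":0,"hand":-1}
  ]
}}

```text
clock: 11.02
position: [0.484, -0.192, 0.1737]
ee_rot: [2.474, 1.936, 0.0]
force: [0.7, 1.0, -1.7]
width: 0.13
gripper_force: 25.0
```

```bash
python3 st.py
```

```text
t 11.03 rackx -18.78 racky 1.57 bottom 91.74 yaw -13.93 tilt 0.0000 F rack 0.4 1.1 -1.7 tq [-0.06 -0.05 -0.02] w 0.13 25.0
```

>>> {"name": "apply_moves", "arguments": {
  "motion": [
    {"x":0.04,"y":-0.01,"z":0,"yaw":0,"hand":-1},
    {"x":0.08,"y":-0.02,"z":0,"yaw":0,"hand":-1},
    {"x":0.08,"y":-0.02,"z":0,"yaw":0,"hand":-1}
  ]
}}

```text
clock: 11.4
position: [0.4848, -0.1921, 0.1737]
ee_rot: [-2.474, -1.936, 0.0]
force: [0.3, 0.7, -1.6]
width: 0.128
gripper_force: 25.0
```

```bash
python3 st.py
```

```text
t 11.40 rackx -18.00 racky 1.61 bottom 91.72 yaw -13.93 tilt 0.0000 F rack 0.1 0.7 -1.6 tq [-0.   -0.07 -0.  ] w 0.128 25.0
```

>>> {"name": "apply_moves", "arguments": {
  "motion": [
    {"x":0.04,"y":-0.01,"z":0,"yaw":0,"hand":-1},
    {"x":0.08,"y":-0.02,"z":0,"yaw":0,"hand":-1},
    {"x":0.08,"y":-0.02,"z":0,"yaw":0,"hand":-1}
  ]
}}

```text
clock: 11.78
position: [0.4852, -0.1923, 0.1736]
ee_rot: [-2.474, -1.935, 0.001]
force: [-1.9, -0.0, -0.4]
width: 0.128
gripper_force: 25.0
```

```bash
python3 st.py
```

```text
t 11.78 rackx -17.55 racky 1.54 bottom 91.64 yaw -13.93 tilt 0.0009 F rack -1.8 -0.5 -0.4 tq [0.14 0.54 0.15] w 0.128 25.0
```

>>> {"name": "apply_moves", "arguments": {
  "motion": [
    {"x":0.04,"y":-0.01,"z":0,"yaw":0,"hand":-1},
    {"x":0.04,"y":-0.01,"z":0,"yaw":0,"hand":-1}
  ]
}}

```text
clock: 12.02
position: [0.4856, -0.1924, 0.1736]
ee_rot: [-2.474, -1.935, 0.001]
force: [-3.8, 0.1, -0.3]
width: 0.13
gripper_force: 25.0
```

```bash
python3 st.py
```

```text
t 12.03 rackx -17.22 racky 1.56 bottom 91.62 yaw -13.93 tilt 0.0010 F rack -3.7 -0.8 -0.3 tq [0.17 0.9  0.09] w 0.13 25.0
```

>>> {"name": "apply_moves", "arguments": {
  "motion": [
    {"x":0.0,"y":0,"z":0,"yaw":0.4,"hand":-1},
    {"x":0,"y":0,"z":0,"yaw":0.4,"hand":-1}
  ]
}}

```text
clock: 12.28
position: [0.4856, -0.1924, 0.1736]
ee_rot: [-2.467, -1.944, 0.001]
force: [-4.7, 0.5, -0.4]
width: 0.13
gripper_force: 25.0
```

```bash
python3 st.py
```

```text
t 12.28 rackx -17.17 racky 1.57 bottom 91.60 yaw -13.54 tilt 0.0007 F rack -4.7 -0.6 -0.4 tq [ 0.29  1.09 -0.13] w 0.13 25.0
```

Contact came at rack x ≈ −17.85, and the yaw torque balances at about −13.75°. The slot centre is therefore at −19.05, so I'll back off there and start down gently.

>>> {"name": "apply_moves", "arguments": {
  "motion": [
    {"x":-0.1,"y":0.02,"z":0,"yaw":-0.2,"hand":-1},
    {"x":-0.18,"y":0.045,"z":0,"yaw":-0.2,"hand":-1},
    {"x":-0.18,"y":0.045,"z":0,"yaw":-0.2,"hand":-1},
    {"x":-0.18,"y":0.045,"z":0,"yaw":-0.2,"hand":-1}
  ]
}}

```text
clock: 12.78
position: [0.4847, -0.1921, 0.174]
ee_rot: [2.47, 1.94, 0.001]
force: [1.1, 1.0, -0.9]
width: 0.128
gripper_force: 25.0
```

```bash
python3 st.py
```

```text
t 12.78 rackx -18.08 racky 1.65 bottom 91.98 yaw -13.73 tilt 0.0012 F rack 0.8 1.2 -0.9 tq [ 0.01 -0.1   0.  ] w 0.128 25.0
```

>>> {"name": "apply_moves", "arguments": {
  "motion": [
    {"x":-0.09,"y":0.02,"z":0,"yaw":0,"hand":-1},
    {"x":-0.09,"y":0.02,"z":0,"yaw":0,"hand":-1},
    {"x":-0.09,"y":0.02,"z":-0.3,"yaw":0,"hand":-1},
    {"x":-0.09,"y":0.02,"z":-0.6,"yaw":0,"hand":-1},
    {"x":-0.09,"y":0.02,"z":-0.6,"yaw":0,"hand":-1}
  ]
}}

```text
clock: 13.4
position: [0.483, -0.1917, 0.1673]
ee_rot: [-2.471, -1.94, 0.001]
force: [-0.5, 0.3, -1.5]
width: 0.13
gripper_force: 25.0
```

```bash
python3 st.py
```

```text
t 13.40 rackx -19.83 racky 1.57 bottom 85.33 yaw -13.73 tilt 0.0005 F rack -0.5 0.2 -1.5 tq [-0.06 -0.1   0.05] w 0.13 25.0
```

>>> {"name": "apply_moves", "arguments": {
  "motion": [
    {"x":0.07,"y":-0.02,"z":0,"yaw":0,"hand":-1},
    {"x":0.07,"y":-0.02,"z":0,"yaw":0,"hand":-1},
    {"x":0.07,"y":-0.02,"z":0,"yaw":0,"hand":-1},
    {"x":0.07,"y":-0.02,"z":0,"yaw":0,"hand":-1}
  ]
}}

```text
clock: 13.9
position: [0.484, -0.192, 0.1678]
ee_rot: [2.471, 1.94, 0.0]
force: [0.6, 0.2, -1.8]
width: 0.129
gripper_force: 25.0
```

```bash
python3 st.py
```

```text
t 13.90 rackx -18.78 racky 1.55 bottom 85.80 yaw -13.73 tilt 0.0001 F rack 0.5 0.4 -1.8 tq [-0.04 -0.12 -0.  ] w 0.129 25.0
```

>>> {"name": "apply_moves", "arguments": {
  "motion": [
    {"x":-0.02,"y":0,"z":-0.2,"yaw":0,"hand":-1},
    {"x":-0.02,"y":0,"z":-0.4,"yaw":0,"hand":-1},
    {"x":-0.02,"y":0,"z":-0.6,"yaw":0,"hand":-1},
    {"x":-0.02,"y":0,"z":-0.8,"yaw":0,"hand":-1},
    {"x":-0.02,"y":0,"z":-0.8,"yaw":0,"hand":-1}
  ]
}}

```text
clock: 14.52
position: [0.4837, -0.1919, 0.1595]
ee_rot: [-2.471, -1.94, 0.0]
force: [-0.3, -0.6, -1.8]
width: 0.129
gripper_force: 25.0
```

```bash
python3 st.py
```

```text
t 14.53 rackx -19.14 racky 1.52 bottom 77.51 yaw -13.73 tilt 0.0003 F rack -0.1 -0.6 -1.8 tq [ 0.02 -0.08  0.03] w 0.129 25.0
```

>>> {"name": "apply_moves", "arguments": {
  "motion": [
    {"x":0,"y":0,"z":-0.2,"yaw":0,"hand":-1},
    {"x":0,"y":0,"z":-0.4,"yaw":0,"hand":-1},
    {"x":0,"y":0,"z":-0.6,"yaw":0,"hand":-1},
    {"x":0,"y":0,"z":-0.8,"yaw":0,"hand":-1},
    {"x":0,"y":0,"z":-0.8,"yaw":0,"hand":-1}
  ]
}}

```text
clock: 15.15
position: [0.4837, -0.1919, 0.1516]
ee_rot: [-2.471, -1.94, 0.0]
force: [-0.8, 0.2, -1.5]
width: 0.129
gripper_force: 25.0
```

```bash
python3 st.py
```

```text
t 15.15 rackx -19.13 racky 1.51 bottom 69.56 yaw -13.73 tilt 0.0002 F rack -0.8 -0.0 -1.5 tq [-0.01 -0.1  -0.02] w 0.129 25.0
```

Clean. Continuing down in two stages.

>>> {"name": "apply_moves", "arguments": {
  "motion": [
    {"x":0,"y":0,"z":-0.3,"yaw":0,"hand":-1},
    {"x":0,"y":0,"z":-0.6,"yaw":0,"hand":-1},
    {"x":0,"y":0,"z":-0.9,"yaw":0,"hand":-1},
    {"x":0,"y":0,"z":-1.2,"yaw":0,"hand":-1},
    {"x":0,"y":0,"z":-1.5,"yaw":0,"hand":-1},
    {"x":0,"y":0,"z":-1.5,"yaw":0,"hand":-1}
  ]
}}

```text
clock: 15.9
position: [0.4836, -0.1919, 0.1365]
ee_rot: [-2.471, -1.94, 0.0]
force: [-0.6, -1.2, -2.8]
width: 0.129
gripper_force: 25.0
```

```bash
python3 st.py
```

```text
t 15.90 rackx -19.20 racky 1.51 bottom 54.47 yaw -13.72 tilt 0.0004 F rack -0.3 -1.3 -2.8 tq [-0.   -0.08 -0.  ] w 0.129 25.0
```

>>> {"name": "apply_moves", "arguments": {
  "motion": [
    {"x":0,"y":0,"z":-0.3,"yaw":0,"hand":-1},
    {"x":0,"y":0,"z":-0.6,"yaw":0,"hand":-1},
    {"x":0,"y":0,"z":-0.9,"yaw":0,"hand":-1},
    {"x":0,"y":0,"z":-1.2,"yaw":0,"hand":-1},
    {"x":0,"y":0,"z":-1.5,"yaw":0,"hand":-1},
    {"x":0,"y":0,"z":-1.8,"yaw":0,"hand":-1},
    {"x":0,"y":0,"z":-2.1,"yaw":0,"hand":-1},
    {"x":0,"y":0,"z":-2.4,"yaw":0,"hand":-1},
    {"x":0,"y":0,"z":-2.5,"yaw":0,"hand":-1},
    {"x":0,"y":0,"z":-2.5,"yaw":0,"hand":-1}
  ]
}}

```text
clock: 17.15
position: [0.4838, -0.192, 0.1117]
ee_rot: [-2.471, -1.94, 0.0]
force: [0.7, -0.4, -2.6]
width: 0.127
gripper_force: 25.0
```

```bash
python3 st.py
```

```text
t 17.15 rackx -19.02 racky 1.51 bottom 29.70 yaw -13.73 tilt 0.0000 F rack 0.8 -0.3 -2.6 tq [-0.02 -0.09  0.01] w 0.127 25.0
```

>>> {"name": "apply_moves", "arguments": {
  "motion": [
    {"x":0,"y":0,"z":-0.1,"yaw":0,"hand":-1},
    {"x":0,"y":0,"z":-0.2,"yaw":0,"hand":-1},
    {"x":0,"y":0,"z":-0.3,"yaw":0,"hand":-1},
    {"x":0,"y":0,"z":-0.36,"yaw":0,"hand":-1},
    {"x":0,"y":0,"z":-0.36,"yaw":0,"hand":-1}
  ]
}}

```text
clock: 17.77
position: [0.4839, -0.1919, 0.1082]
ee_rot: [2.471, 1.94, 0.0]
force: [-0.5, -0.5, -1.0]
width: 0.126
gripper_force: 25.0
```

```bash
python3 st.py
```

```text
t 17.77 rackx -18.96 racky 1.57 bottom 26.20 yaw -13.73 tilt 0.0002 F rack -0.3 -0.6 -1.0 tq [-0.02 -0.02 -0.02] w 0.126 25.0
```

>>> {"name": "apply_moves", "arguments": {
  "motion": [
    {"x":0,"y":0,"z":-0.05,"yaw":0,"hand":-1},
    {"x":0,"y":0,"z":-0.05,"yaw":0,"hand":-1},
    {"x":0,"y":0,"z":-0.05,"yaw":0,"hand":-1}
  ]
}}

```text
clock: 18.15
position: [0.4839, -0.192, 0.1078]
ee_rot: [2.471, 1.94, 0.0]
force: [-0.3, -0.0, 0.7]
width: 0.126
gripper_force: 25.0
```

```bash
python3 st.py
```

```text
t 18.15 rackx -18.95 racky 1.52 bottom 25.77 yaw -13.73 tilt 0.0001 F rack -0.2 -0.1 0.7 tq [ 0.04  0.04 -0.03] w 0.126 25.0
```

The board is resting on the contacts, so I'll release and rise.

>>> {"name": "apply_moves", "arguments": {
  "motion": [
    {"x":0,"y":0,"z":0,"yaw":0,"hand":-0.6},
    {"x":0,"y":0,"z":0,"yaw":0,"hand":-0.4},
    {"x":0,"y":0,"z":0,"yaw":0,"hand":-0.3},
    {"x":0,"y":0,"z":0,"yaw":0,"hand":-0.3},
    {"x":0,"y":0,"z":3,"yaw":0,"hand":-0.3},
    {"x":0,"y":0,"z":7,"yaw":0,"hand":-0.3},
    {"x":0,"y":0,"z":12,"yaw":0,"hand":-0.5},
    {"x":-1,"y":-4,"z":15,"yaw":0,"hand":-1},
    {"x":-1,"y":-4,"z":15,"yaw":0,"hand":-1},
    {"x":-1,"y":-4,"z":15,"yaw":0,"hand":-1}
  ]
}}

```text
clock: 19.4
position: [0.4735, -0.2316, 0.2572]
ee_rot: [-2.471, -1.939, 0.0]
force: [0.7, 0.4, 0.4]
width: 0.012
gripper_force: 0.0
```

```bash
python3 st.py;python3 look.py w8; python3 -c "
import cv2;g=cv2.imread('pics/w8.png');cv2.imwrite('pics/w8c.png',cv2.resize(g[0:300,180:480],None,fx=2,fy=2))"
```

```text
t 19.40 rackx -19.49 racky -39.44 bottom 175.21 yaw -13.75 tilt 0.0001 F rack 0.6 0.5 0.4 tq [ 0.   -0.07 -0.04] w 0.012 0.0
19.45 [ 0.4735 -0.2311  0.2568] [-2.469 -1.94   0.   ] [ 0.69  0.29 -0.42  1.74  0.13  1.14 -0.01] 0.008471537849228843
```

View pics/w8c.png

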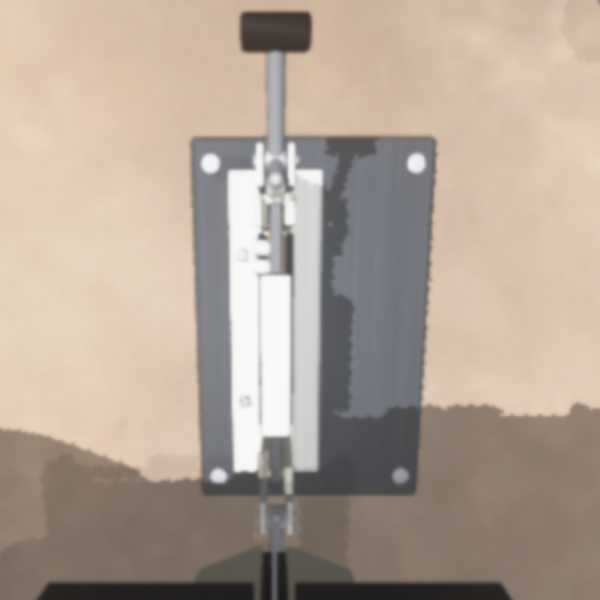

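The board sits in the slot, centred between the guides, with both levers still open (left bar at crop (276,32)). With the fingers shut, I'll take the right lever first.

>>> {"name": "apply_moves", "arguments": {
  "motion": [
    {"x":-1.2,"y":-4.8,"z":0,"yaw":0,"hand":-1},
    {"x":-2.4,"y":-9.7,"z":0,"yaw":0,"hand":-1},
    {"x":-2.4,"y":-9.7,"z":-2,"yaw":0,"hand":-1},
    {"x":-2.4,"y":-9.7,"z":-7,"yaw":0,"hand":-1},
    {"x":-2.4,"y":-9.7,"z":-12,"yaw":0,"hand":-1},
    {"x":-2.4,"y":-9.7,"z":-12,"yaw":0,"hand":-1},
    {"x":-2.4,"y":-9.7,"z":-12,"yaw":0,"hand":-1}
  ]
}}

```text
clock: 20.32
position: [0.4508, -0.3286, 0.1388]
ee_rot: [2.47, 1.941, 0.001]
force: [0.2, 0.2, 0.5]
width: 0.005
gripper_force: 0.0
```

```bash
python3 st.py
```

```text
t 20.32 rackx -18.30 racky -139.02 bottom 56.82 yaw -13.67 tilt 0.0011 F rack 0.1 0.3 0.5 tq [-0.05 -0.08 -0.02] w 0.005 0.0
```

>>> {"name": "apply_moves", "arguments": {
  "motion": [
    {"x":0.02,"y":0.5,"z":-0.2,"yaw":0,"hand":-1},
    {"x":0.14,"y":1.0,"z":-0.3,"yaw":0,"hand":-1},
    {"x":0.24,"y":1.4,"z":0,"yaw":0,"hand":-1},
    {"x":0.33,"y":1.8,"z":0.35,"yaw":0,"hand":-1},
    {"x":0.43,"y":2.2,"z":0.6,"yaw":0,"hand":-1},
    {"x":0.52,"y":2.55,"z":0.8,"yaw":0,"hand":-1},
    {"x":0.63,"y":3.0,"z":1.0,"yaw":0,"hand":-1},
    {"x":0.74,"y":3.4,"z":1.15,"yaw":0,"hand":-1},
    {"x":0.86,"y":3.9,"z":1.25,"yaw":0,"hand":-1},
    {"x":0.98,"y":4.4,"z":1.3,"yaw":0,"hand":-1}
  ]
}}

```text
clock: 21.58
position: [0.4599, -0.2846, 0.1509]
ee_rot: [2.47, 1.94, 0.0]
force: [-0.2, -3.3, 2.0]
width: 0.005
gripper_force: 1.6
```

```bash
python3 st.py
```

```text
t 21.57 rackx -20.02 racky -94.18 bottom 68.95 yaw -13.72 tilt 0.0004 F rack 0.6 -3.3 2.0 tq [-0.73 -0.12  0.02] w 0.005 1.6
```

>>> {"name": "apply_moves", "arguments": {
  "motion": [
    {"x":0.12,"y":0.4,"z":0.1,"yaw":0,"hand":-1},
    {"x":0.22,"y":0.8,"z":0.1,"yaw":0,"hand":-1},
    {"x":0.31,"y":1.1,"z":0.1,"yaw":0,"hand":-1},
    {"x":0.38,"y":1.35,"z":0.1,"yaw":0,"hand":-1},
    {"x":0.44,"y":1.6,"z":0.05,"yaw":0,"hand":-1},
    {"x":0.48,"y":1.75,"z":0.05,"yaw":0,"hand":-1},
    {"x":0.51,"y":1.9,"z":0.05,"yaw":0,"hand":-1},
    {"x":0.51,"y":1.9,"z":0.05,"yaw":0,"hand":-1}
  ]
}}

```text
clock: 22.58
position: [0.4636, -0.2679, 0.1507]
ee_rot: [2.472, 1.937, -0.004]
force: [-0.7, -10.9, -6.4]
width: 0.003
gripper_force: 5.1
```

```bash
python3 st.py
```

```text
t 22.57 rackx -20.37 racky -77.08 bottom 68.68 yaw -13.84 tilt -0.0035 F rack 2.0 -10.7 -6.4 tq [-2.3   0.19  0.03] w 0.003 5.1
```

>>> {"name": "apply_moves", "arguments": {
  "motion": [
    {"x":0.04,"y":0.15,"z":-0.1,"yaw":0,"hand":-1},
    {"x":0.04,"y":0.15,"z":-0.1,"yaw":0,"hand":-1},
    {"x":0.04,"y":0.15,"z":-0.1,"yaw":0,"hand":-1}
  ]
}}

```text
clock: 22.95
position: [0.4639, -0.2677, 0.1504]
ee_rot: [2.472, 1.935, -0.005]
force: [-3.9, -12.5, 0.9]
width: 0.005
gripper_force: 6.7
```

```bash
python3 st.py
```

```text
t 22.95 rackx -20.23 racky -76.75 bottom 68.44 yaw -13.90 tilt -0.0048 F rack -0.8 -13.1 0.9 tq [-2.87  0.93  0.02] w 0.005 6.7
```

>>> {"name": "apply_moves", "arguments": {
  "motion": [
    {"x":0.05,"y":0.2,"z":0,"yaw":0,"hand":-1},
    {"x":0.08,"y":0.3,"z":0,"yaw":0,"hand":-1},
    {"x":0.08,"y":0.3,"z":0,"yaw":0,"hand":-1}
  ]
}}

```text
clock: 23.32
position: [0.4639, -0.2673, 0.1505]
ee_rot: [2.473, 1.931, -0.008]
force: [-5.5, -20.8, 0.4]
width: 0.005
gripper_force: 10.6
```

```bash
python3 st.py
```

```text
t 23.32 rackx -20.31 racky -76.39 bottom 68.46 yaw -14.02 tilt -0.0083 F rack -0.4 -21.5 0.4 tq [-4.63  1.23  0.01] w 0.005 10.6
```

The force now rises with almost no travel, so the right lever is at its stop. I'll back off, rise, and cross to the outside of the left lever.

>>> {"name": "apply_moves", "arguments": {
  "motion": [
    {"x":-0.2,"y":-1,"z":0.1,"yaw":0,"hand":-1},
    {"x":-0.7,"y":-3,"z":0.5,"yaw":0,"hand":-1},
    {"x":-0.7,"y":-3,"z":4,"yaw":0,"hand":-1},
    {"x":-0.7,"y":-3,"z":8.5,"yaw":0,"hand":-1},
    {"x":0.5,"y":2,"z":8.5,"yaw":0,"hand":-1},
    {"x":1.8,"y":7,"z":8.5,"yaw":0,"hand":-1},
    {"x":3,"y":12,"z":8.5,"yaw":0,"hand":-1},
    {"x":4.2,"y":17,"z":8.5,"yaw":0,"hand":-1},
    {"x":5.1,"y":20.6,"z":8.5,"yaw":0,"hand":-1},
    {"x":5.1,"y":20.6,"z":8.5,"yaw":0,"hand":-1}
  ]
}}

```text
clock: 24.58
position: [0.5172, -0.0505, 0.2355]
ee_rot: [-2.463, -1.947, -0.003]
force: [0.4, -0.2, 0.9]
width: 0.004
gripper_force: 0.0
```

```bash
python3 st.py
```

```text
t 24.57 rackx -20.47 racky 146.88 bottom 153.45 yaw -13.33 tilt -0.0031 F rack 0.5 -0.1 0.9 tq [-0.04 -0.1  -0.01] w 0.004 0.0
```

>>> {"name": "apply_moves", "arguments": {
  "motion": [
    {"x":0,"y":-0.5,"z":-3,"yaw":-0.3,"hand":-1},
    {"x":0,"y":-0.5,"z":-7,"yaw":-0.3,"hand":-1},
    {"x":0,"y":-0.5,"z":-9.7,"yaw":-0.3,"hand":-1},
    {"x":0,"y":-0.5,"z":-9.7,"yaw":-0.3,"hand":-1},
    {"x":0,"y":-0.5,"z":-9.7,"yaw":-0.3,"hand":-1}
  ]
}}

```text
clock: 25.2
position: [0.5174, -0.0606, 0.1392]
ee_rot: [2.476, 1.933, 0.001]
force: [0.6, 0.8, 0.4]
width: 0.001
gripper_force: 0.0
```

```bash
python3 st.py
```

```text
t 25.20 rackx -17.86 racky 137.16 bottom 57.15 yaw -14.05 tilt 0.0014 F rack 0.4 0.9 0.4 tq [-0.02 -0.11  0.01] w 0.001 0.0
```

>>> {"name": "apply_moves", "arguments": {
  "motion": [
    {"x":-0.2,"y":-0.35,"z":-0.25,"yaw":0.2,"hand":-1},
    {"x":-0.33,"y":-0.75,"z":-0.25,"yaw":0.2,"hand":-1},
    {"x":-0.42,"y":-1.15,"z":0,"yaw":0.2,"hand":-1},
    {"x":-0.52,"y":-1.5,"z":0.3,"yaw":0.2,"hand":-1},
    {"x":-0.62,"y":-1.9,"z":0.55,"yaw":0.2,"hand":-1},
    {"x":-0.71,"y":-2.3,"z":0.75,"yaw":0.2,"hand":-1},
    {"x":-0.82,"y":-2.7,"z":0.95,"yaw":0.2,"hand":-1},
    {"x":-0.93,"y":-3.15,"z":1.1,"yaw":0.2,"hand":-1},
    {"x":-1.05,"y":-3.65,"z":1.2,"yaw":0.2,"hand":-1},
    {"x":-1.17,"y":-4.15,"z":1.25,"yaw":0.2,"hand":-1}
  ]
}}

```text
clock: 26.45
position: [0.5055, -0.1021, 0.1511]
ee_rot: [2.472, 1.938, 0.001]
force: [1.3, 3.2, 2.5]
width: 0.002
gripper_force: 1.7
```

```bash
python3 st.py
```

```text
t 26.45 rackx -19.45 racky 93.97 bottom 69.12 yaw -13.82 tilt 0.0014 F rack 0.5 3.4 2.5 tq [ 0.64 -0.41  0.05] w 0.002 1.7
```

>>> {"name": "apply_moves", "arguments": {
  "motion": [
    {"x":-0.1,"y":-0.4,"z":0.1,"yaw":0,"hand":-1},
    {"x":-0.2,"y":-0.8,"z":0.1,"yaw":0,"hand":-1},
    {"x":-0.29,"y":-1.15,"z":0.1,"yaw":0,"hand":-1},
    {"x":-0.36,"y":-1.45,"z":0.1,"yaw":0,"hand":-1},
    {"x":-0.41,"y":-1.65,"z":0.05,"yaw":0,"hand":-1},
    {"x":-0.45,"y":-1.8,"z":0.05,"yaw":0,"hand":-1},
    {"x":-0.5,"y":-2.0,"z":0,"yaw":0,"hand":-1},
    {"x":-0.5,"y":-2.0,"z":0,"yaw":0,"hand":-1}
  ]
}}

```text
clock: 27.45
position: [0.5002, -0.1217, 0.1506]
ee_rot: [-2.472, -1.938, -0.0]
force: [2.3, 3.6, -0.9]
width: 0.007
gripper_force: 2.2
```

```bash
python3 st.py
```

```text
t 27.45 rackx -20.00 racky 73.70 bottom 68.57 yaw -13.81 tilt -0.0003 F rack 1.3 4.1 -0.9 tq [ 0.86 -0.58  0.06] w 0.007 2.2
```

>>> {"name": "apply_moves", "arguments": {
  "motion": [
    {"x":-0.05,"y":-0.2,"z":0,"yaw":0,"hand":-1},
    {"x":-0.07,"y":-0.3,"z":0,"yaw":0,"hand":-1},
    {"x":-0.07,"y":-0.3,"z":0,"yaw":0,"hand":-1}
  ]
}}

```text
clock: 27.82
position: [0.5, -0.1221, 0.1506]
ee_rot: [-2.469, -1.939, -0.004]
force: [4.0, 11.2, -2.5]
width: 0.002
gripper_force: 6.1
```

```bash
python3 st.py
```

```text
t 27.82 rackx -20.03 racky 73.25 bottom 68.58 yaw -13.69 tilt -0.0040 F rack 1.2 11.9 -2.5 tq [ 2.57 -0.95  0.03] w 0.002 6.1
```

>>> {"name": "apply_moves", "arguments": {
  "motion": [
    {"x":-0.05,"y":-0.2,"z":0,"yaw":0,"hand":-1},
    {"x":-0.07,"y":-0.3,"z":0,"yaw":0,"hand":-1},
    {"x":-0.07,"y":-0.3,"z":0,"yaw":0,"hand":-1}
  ]
}}

```text
clock: 28.2
position: [0.4999, -0.1225, 0.1506]
ee_rot: [-2.466, -1.941, -0.008]
force: [4.6, 19.7, -4.0]
width: 0.004
gripper_force: 10.0
```

```bash
python3 st.py
```

```text
t 28.20 rackx -19.99 racky 72.79 bottom 68.63 yaw -13.57 tilt -0.0078 F rack -0.3 20.3 -4.0 tq [ 4.29 -1.34 -0.02] w 0.004 10.0
```

>>> {"name": "apply_moves", "arguments": {
  "motion": [
    {"x":0.3,"y":1,"z":0.1,"yaw":0,"hand":-1},
    {"x":0.8,"y":3,"z":0.5,"yaw":0,"hand":-1},
    {"x":0.8,"y":3,"z":4,"yaw":0,"hand":-1},
    {"x":0.8,"y":3,"z":9,"yaw":0,"hand":-1},
    {"x":-1,"y":-3,"z":11,"yaw":0,"hand":-1},
    {"x":-3,"y":-9,"z":11,"yaw":0,"hand":-1},
    {"x":-3.5,"y":-13,"z":11,"yaw":0,"hand":-1},
    {"x":-3.5,"y":-13,"z":11,"yaw":0,"hand":-1},
    {"x":-3.5,"y":-13,"z":11,"yaw":0,"hand":-1}
  ]
}}

```text
clock: 29.32
position: [0.4633, -0.2578, 0.2604]
ee_rot: [-2.473, -1.937, 0.001]
force: [-0.4, 0.9, -0.5]
width: 0.006
gripper_force: 0.0
```

```bash
python3 st.py; python3 look.py w9 lever_left lever_right; python3 - <<'E'
import json
from h import *
p=np.array([.5019,-.198,np.radians(-13.867)])
R=np.array([[np.cos(p[2]),np.sin(p[2])],[-np.sin(p[2]),np.cos(p[2])]])
m=json.load(open("w9.json")); gray=cv2.imread("pics/w9.png",0)
for s in (1,-1):
    for v in (0,.1,.3):
        q=np.r_[np.array([-.0193,-.0015+s*(.076+.05*np.sin(v-.35))])@R+p[:2],.109+.05*np.cos(v-.35)]
        print(s,v,"expected px",np.round(proj("wrist",q,m),1))
u0=int(proj("wrist",np.r_[np.array([-.0193,0])@R+p[:2],.156],m)[0,0])
print("dark rows",[(r,int(gray[r,u0-8:u0+9].mean())) for r in range(0,285,3) if gray[r,u0-8:u0+9].mean()<80])
m=(gray<70)[:, u0-14:u0+15]
b=cv2.cvtColor(gray[:,u0-14:u0+15],cv2.COLOR_GRAY2BGR)
n,l,st,ce=cv2.connectedComponentsWithStats(m[:285].astype(np.uint8))
print([(st[i].tolist(),np.round(ce[i]+[u0-14,0],1).tolist()) for i in range(1,n) if st[i,4]>60])
E
```

```text
t 29.32 rackx -23.12 racky -67.32 bottom 178.43 yaw -13.86 tilt 0.0010 F rack -0.6 0.8 -0.5 tq [-0.02 -0.08 -0.02] w 0.006 0.0
29.375 [ 0.4637 -0.2571  0.2605] [-2.471 -1.939  0.   ] [ 0.73  0.29 -0.41  1.73  0.12  1.15  0.04] 0.010831518885189116
lever_left [(0.62, [304.0, 37.0, 340.0, 82.0])]
lever_right [(0.58, [309.0, 200.0, 337.0, 235.0])]
1 0 expected px [[323.8  57.4]]
1 0.1 expected px [[323.9  49.2]]
1 0.3 expected px [[324.   32.2]]
-1 0 expected px [[323.1 224.8]]
-1 0.1 expected px [[323.1 231.3]]
-1 0.3 expected px [[323.1 244. ]]
dark rows [(48, 60), (51, 65), (54, 76), (57, 68), (60, 60), (63, 57), (219, 54), (222, 59), (225, 62), (228, 50), (276, 74), (279, 65), (282, 64)]
[([0, 47, 29, 6, 138], [324.2, 49.6]), ([0, 56, 29, 9, 226], [323.6, 60.6]), ([0, 217, 29, 15, 403], [323.0, 223.8]), ([2, 276, 12, 9, 103], [316.6, 280.2])]
```

Both bars appear where home predicts: left at v≈56 (expected 57.4) and right at v≈224 (expected 224.8). The arm is clear, so I'm handing the job in.

```bash
python3 -c "
from cell import *
print(sign_off())"
```

```text
the job is handed in; nothing more can be done
None
```

I handed the job in at about 29 s: the board is seated between the guides on the contacts, and both ejector levers are at their stops by force and by a camera check, though I did not measure the final seating depth directly.

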